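Stock a jar on the sample shelf and press its label holder home

ROBOT

A 7-joint arm with a two-finger parallel gripper is mounted at the origin on the work surface. World frame = base frame: x ahead of the robot, y to its left, z up, the work surface at z = 0. Lengths are in mm, angles in rad, forces in N, time in s.
With the tool pointing down it reaches from about 400 to 850 mm from the base axis. Payload 4.4 kg.
Tool frame: the origin (TCP) lies at the very end of the fingers, on their centre line; the grasp point (between the pads) lies 19 mm behind it; x points along the fingers, z is the direction in which the jaws open and shut, and the axes are right-handed (so a half turn about x gives the same grasp; the last joint's range is limited). The gripper opens to 94 mm and grips with 3 to 60 N. Pads are 16 mm wide; open, the fingers measure 119 mm over their backs; the gripper's body (75 mm by 177 mm) begins 78 mm behind the grasp point.
Start: joints at [1.246, 0.628, 0.038, 1.517, -0.027, 0.996, -0.02], TCP at [166.377, -628.36, 205.478] pointing down, gripper open.
Joint ranges: [-3.06, 3.06], [-0.37, 2.12], [-1.25, 1.32], [0.18, 2.47], [-1.1, 4.24], [0.23, 1.98], [-2.94, 2.94]. Speed limits (rad/s): [2.57, 2.57, 3.14, 3.14, 3.14, 3.14, 3.14].

INTERFACE

Orientations are given as a unit quaternion [x, y, z, w].
In Python, from bench import bot gives the robot as it stands.
- The arm moves only by the tool carry_out, never from a script. Its argument "moves" is a list of rows, each a list of 3 entries, a list of its own where there are three numbers: the shift along the world's x, y, z in m, then the turn about the world's z in rad, then the opening, from 0 (shut) to 1 (fully open). In form: [[[dx, dy, dz], twist, gripper], ...]. A call has 1 to 12 rows; each row shifts and turns the commanded pose from where the row before left it; what a row does not reach is not made up. A row lasts 1/12 s, in which the tool goes at most 41.7 mm and 7.16 degrees, less where a joint would pass 70% of its speed; a pose out of reach is approached as far as the arm can. A call with a gripper value outside its range is refused whole. The fingers move at their own pace and stop on an object; "force" is the grip in N (left out, the last holds). Time passes only in rows, so rows that do not move let the fingers close. It gives the time, the measured TCP pose, the force and the opening at its end, in the units of the state.
- bot.read_state(): the state, without advancing time (a new reading comes with each control period).
- bot.get_image(name): name is "scene" or "top" or "wrist"; returns the picture (384x512x3 uint8, blue, green, red); there is no depth.
- bot.camera_model(name): a dict with "fx", "fy", "cx", "cy" (pixels), "k1" (the pictures are not rectified: a ray, as slopes to the right and down, at radius r is drawn at 1 + k1 r^2 times it, then the intrinsics apply), "pose" (4x4, takes a point from camera to world coordinates); the wrist camera has in their place "tool_from_camera" (4x4, takes a point from camera to tool coordinates, whose origin is the TCP and whose axes are the tool frame's). Camera axes: x right, y down, z forward; pixel columns grow to the right and rows downward; lengths in mm; the calibration is good to about 2 mm. A picture is of the moment at which its call begins: read the wrist's pose just before it. camera_model takes no time and is no camera call.
- bot.sign_off(): hands the job in, once; it reports no verdict.
The state is a dict: "time": time; "joint_pos": joint angles; "joint_vel": joint speeds; "tau": joint torques, N m; "eef_pos": TCP position; "eef_rot": TCP orientation; "contact_force": force on the tool from outside, world axes, zero at the start; "torque": the same for the moment, N m; "grip_width": finger opening in mm.
Only numpy, scipy, OpenCV 4.12 (cv2) and the standard library are available. Lean on these libraries where they do the work, as an engineer would, in place of code of your own. Each camera call takes 0.05 s, during which the arm holds its last target.

TASK

Stand the capped sample jar on the low bench shelf, midway between the two foam tube racks and in line with them, and let go of it. Then take the label holder out of its stand, push it straight down behind the shelf's front lip, centred in front of the jar, until its sprung seat is fully pressed home, and finish while still holding it pressed down there. Do not shift the tube racks or the other things on the bench.

Things in the scene. Friction and masses are not known exactly. Their poses are not given: they have to be found in the camera images.
- jar: Loose upright sample jar, clear body 42 mm across with a ribbed green screw cap 44 mm across; 86 mm tall in all, the cap being the top 24 mm; 60 to 145 g. Starts standing on the bench left or right of centre. Origin: centre of its underside, z up.
- holder: Loose label holder, upright: a white flat plate 4 mm thick (its x), 50 mm wide (its y), from 0 to 46 mm height, with a grey grip tab 10 mm thick (x), 30 mm wide (y) on top from 46 to 75 mm height; 40 g; same front and back. Origin: middle of its lower edge, z up. Starts standing in the slot of the stand, axes as the stand's, lower edge 6 mm above the bench.
- stand: Fixed grey slotted block holding the label holder, 50 mm (x) by 70 mm (y) by 26 mm tall; slot along its y, 5.6 mm wide, 54 mm long, floor at 6 mm height. Jar and stand may swap sides. Origin: centre of its underside.
- shelf: Fixed low bench shelf. Origin: on the bench, under the middle of the label channel along its front; x points over the deck away from the robot, y along the shelf to the left, z up. Flat deck 30 mm high from x = 3.5 to 153.5 mm, 400 mm long in y, end cheeks 50 mm high. Racks and the jar's place are centred at x = 80 mm on the deck.
- channel (a point): Middle of the open top of the label channel, 32 mm above the shelf's origin; axes as the shelf's. The channel is 7 mm wide (x = -3.5 to 3.5 mm) and runs the shelf's whole 400 mm in y, between the deck's front edge and a 3 mm aluminium front lip, 32 mm high and flared outward above that to 38 mm. The holder goes in here from above.
- seat (a joint): Sprung black rubber strip along the whole bottom of the channel, carrying the label holder's lower edge: 0 m at rest (its top 18 mm above the bench), 0.006 m when pressed fully home against its stop (top 12 mm above the bench). It moves straight down; takes 3 N to start and about 6.6 N at the stop, and springs back up when let go.
- rack_left: Loose white foam rack with green-capped tubes, 68 mm (x) by 62 mm (y) by 65 mm tall to the caps, 400 g, standing on the deck at the left (+y) of the gap. Origin: centre of its underside. Its axes are parallel to the shelf's; the two racks' centres are 130 mm apart along y, which leaves a 68 mm gap.
- rack_right: The same kind of rack, two of its nine tubes missing, at the right (-y) of the gap. Origin: centre of its underside.
- tip_box: Bystander: blue pipette tip box with clear lid, 84 x 114 x 62 mm, on the bench beyond the shelf's left end. Origin: centre of its underside.
- bottle: Bystander: closed bottle 64 mm across, 130 mm tall, beyond the shelf's right end. Origin: centre of its underside.
- timer: Bystander: flat lab timer 50 x 60 x 20 mm lying on the bench in front of the shelf. Origin: centre of its underside.
Things that resemble listed ones, but are neither listed nor needed, are in the scene too. What is shaped like the holder but blue or green is not meant.

How it is judged:
By the outcome, as a careful person would: the job done as asked, in the order asked, and still so for the second after the job is handed in, while the arm keeps its last pose, push and grip.
It also fails if it takes over 61 s, if anything falls off the work surface, if the arm or the gripper's body presses on something with over 40 N, if the wrist force passes 120 N, or if a joint passes its speed limit or range.

## Working session

There is one attempt and no reset: what is moved stays moved. The work goes in short steps, Python scripts to look and compute and a tool call to move; the robot and the scene stay as the last step left them, time stands still between calls to the robot, and variables do not carry over. Pictures are saved under pics/ and viewed, and the job is handed in when it is done.

Besides the shell and the picture viewer there is one more tool, called after "Call:" as name(argument=value, ...) on one line, values as JSON. carry_out: Moves the arm, as the interface text tells. Its arguments: {"type":"object","properties":{"moves":{"type":"array","items":{"type":"array"}},"force":{"type":"number"}},"required":["moves"]}

```bash
ls; mkdir -p pics; python3 - <<'E'
from bench import bot
import cv2
s=bot.read_state();print(s)
for n in ["scene","top","wrist"]:
    im=bot.get_image(n);cv2.imwrite(f"pics/{n}0.png",im);print(n,bot.camera_model(n))
E
```

```text
pics
{'time': 0.0, 'joint_pos': array([ 1.2462056 ,  0.62930879,  0.03843493,  1.51834256, -0.02698381,
        0.99628721, -0.02002289]), 'joint_vel': array([ 1.12334167e-04,  4.41521458e-04, -4.99725341e-04, -7.66202839e-04,
       -1.53232197e-04,  9.27129691e-05, -1.71247438e-03]), 'tau': array([ 3.24200869e-06, -5.49721813e+01,  1.14376701e+00, -1.86634326e+01,
       -5.21078263e-02,  2.35358707e-02,  1.37335273e-04]), 'eef_pos': array([ 166.20367782, -627.7188933 ,  204.58632765]), 'eef_rot': array([ 0.43169024,  0.56085422, -0.43091929,  0.55981661]), 'contact_force': array([-0.29319947, -0.20817567,  0.15419451]), 'torque': array([-0.0175595 , -0.0376455 ,  0.05025138]), 'grip_width': 94.09858718962265}
scene {'fx': 488.88025666234256, 'fy': 488.88025666234256, 'cx': 263.11701281048136, 'cy': 190.8275102887039, 'k1': -0.12383561596198406, 'pose': array([[-3.74941261e-01,  5.71640380e-01, -7.29826230e-01,
         1.43913934e+03],
       [ 9.26948758e-01,  2.42724977e-01, -2.86095415e-01,
         4.01135598e+02],
       [ 1.36033629e-02, -7.83780493e-01, -6.20888949e-01,
   
[... 392 characters left out ...]
-03,
         6.53771172e-01],
       [-8.85459514e-03, -1.04601716e-01, -9.94474774e-01,
         1.46213549e+03],
       [ 0.00000000e+00,  0.00000000e+00,  0.00000000e+00,
         1.00000000e+00]])}
wrist {'fx': 328.15520845013856, 'fy': 328.15520845013856, 'cx': 259.98231408155, 'cy': 190.91808899643223, 'k1': 0.021311540833282527, 'tool_from_camera': array([[-2.46407285e-04, -2.84688653e-01,  9.58620003e-01,
        -1.79672317e+02],
       [-5.35040431e-04, -9.58619857e-01, -2.84688748e-01,
         8.20509050e+01],
       [ 9.99999827e-01, -5.83049841e-04,  8.38909762e-05,
         2.69947926e-01],
       [ 0.00000000e+00,  0.00000000e+00,  0.00000000e+00,
         1.00000000e+00]])}
```

View pics/scene0.png

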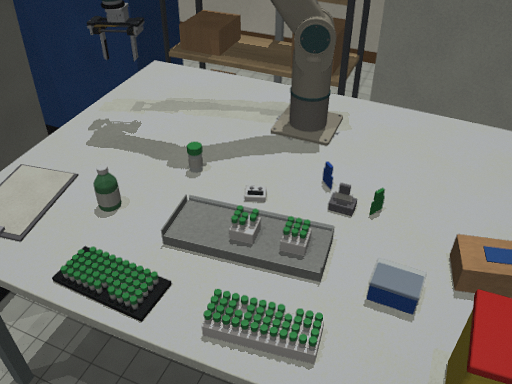

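View pics/top0.png

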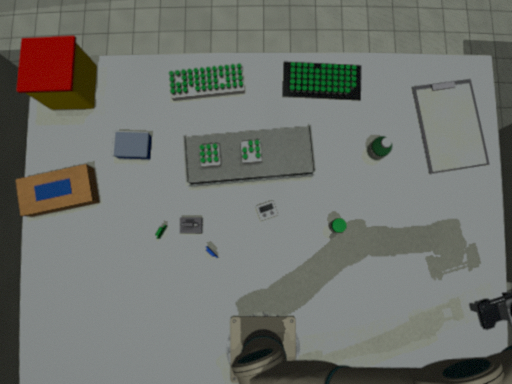

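View pics/wrist0.png

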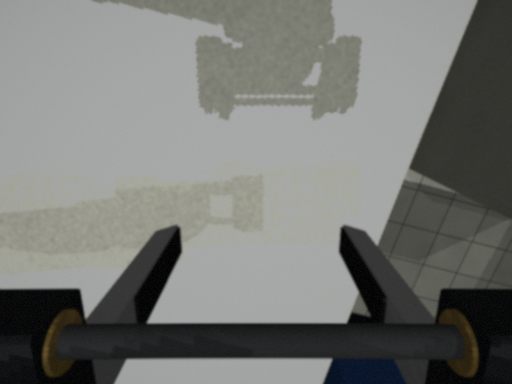

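The top picture shows the jar's green cap at (338,226), the stand and holder at (191,225), blue and green lookalikes at (212,250) and (161,231), the timer at (266,210), the racks at (209,154) and (251,150), and the shelf around (250,155). In the scene picture the jar is at (195,155) and the stand at (343,200), with the grey tab at (345,188).

```bash
cat > h.py <<'E'
from bench import bot
import numpy as np, cv2
from scipy.spatial.transform import Rotation as R
def cam(n,st=None):
    m=bot.camera_model(n)
    if n=="wrist":
        T=np.eye(4);T[:3,:3]=R.from_quat(st["eef_rot"]).as_matrix();T[:3,3]=st["eef_pos"]
        P=T@m["tool_from_camera"]
    else: P=m["pose"]
    return m,P
def ray(c,px):
    m,P=c
    d=np.array([(px[0]-m["cx"])/m["fx"],(px[1]-m["cy"])/m["fy"]]);u=d.copy()
    for _ in range(30): u=d/(1+m["k1"]*(u@u))
    v=P[:3,:3]@np.array([u[0],u[1],1]);return P[:3,3],v/np.linalg.norm(v)
def onz(c,px,z):
    o,v=ray(c,px);return o+v*(z-o[2])/v[2]
def proj(c,X):
    m,P=c;q=P[:3,:3].T@(np.asarray(X,float)-P[:3,3]);u=q[:2]/q[2];u=u*(1+m["k1"]*(u@u))
    return np.array([u[0]*m["fx"]+m["cx"],u[1]*m["fy"]+m["cy"]])
def tri(a,b):
    A=[];B=[]
    for o,v in (a,b):
        M=np.eye(3)-np.outer(v,v);A.append(M);B.append(M@o)
    X=np.linalg.lstsq(np.vstack(A),np.hstack(B),rcond=None)[0]
    e=[np.linalg.norm((np.eye(3)-np.outer(v,v))@(X-o)) for o,v in (a,b)]
    return X,e
def shot(name,fn):
    st=bot.read_state();im=bot.get_image(name);cv2.imwrite(fn,im)
    if name=="wrist": np.savez(fn[:-4]+".npz",p=st["eef_pos"],q=st["eef_rot"])
    return cam(name,st),im
def load(fn):
    d=np.load(fn[:-4]+".npz");return cam("wrist",dict(eef_pos=d["p"],eef_rot=d["q"])),cv2.imread(fn)
E
python3 - <<'E'
from h import *
t=cam("top");s=cam("scene")
I={"top":cv2.imread("pics/top0.png"),"scene":cv2.imread("pics/scene0.png")}
def green(n,box):
    x0,y0,x1,y1=box;hs=cv2.cvtColor(I[n][y0:y1,x0:x1],cv2.COLOR_BGR2HSV)
    m=cv2.inRange(hs,(40,90,50),(85,255,255));M=cv2.moments(m,True);return (M["m10"]/M["m00"]+x0,M["m01"]/M["m00"]+y0)
a=green("top",(320,210,360,245));print(a,"jar cap",onz(t,a,80))
b=green("scene",(180,135,210,160));print(b,tri(ray(t,a),ray(s,b)))
for nm,p,z in [("stand",(191,225),26),("blue",(212,250),50),("green",(161,231),50),("timer",(266,210),20),("rackL",(209,154),60),("rackR",(251,150),60),("shelf FL",(188,184),34),("FR",(313,172),34)]:
    print(nm,onz(t,p,z).round(1))
print(tri(ray(t,(191,222)),ray(s,(345,188))))
for k,(n,b,f) in {"a":("top",(140,190,290,260),5),"b":("scene",(310,150,400,225),8),"c":("top",(180,120,330,200),5)}.items():
    x0,y0,x1,y1=b;c=cv2.resize(I[n][y0:y1,x0:x1],None,fx=f,fy=f,interpolation=cv2.INTER_CUBIC);cv2.imwrite(f"pics/crop_{k}.png",c)
E
```

```text
(338.6300578034682, 225.1271676300578) jar cap [ 384.22354348 -232.74333165   80.        ]
(193.91379310344828, 148.29885057471265) (array([ 384.92017317, -234.9962135 ,   70.74102326]), [np.float64(0.746301028475824), np.float64(0.746301028475671)])
stand [389.2 224.   26. ]
blue [310.7 154.5  50. ]
green [369.6 314.1  50. ]
timer [436.  -13.2  20. ]
rackL [609.6 164.6  60. ]
rackR [621.4  32.9  60. ]
shelf FL [518.7 233.7  34. ]
FR [ 554.9 -162.8   34. ]
(array([395.11849927, 222.90714602,  68.07110307]), [np.float64(5.531191050272081), np.float64(5.531191050272341)])
```

View pics/crop_a.png

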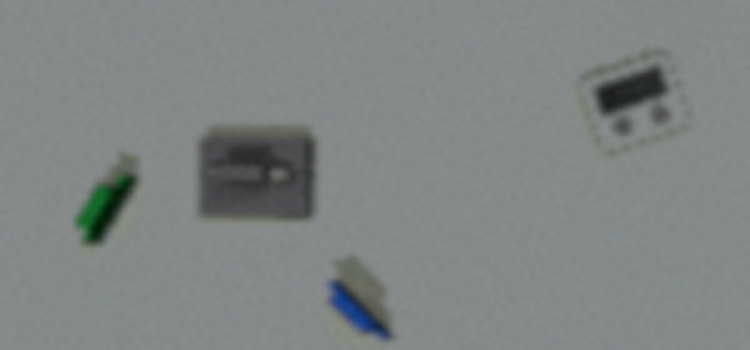

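View pics/crop_b.png

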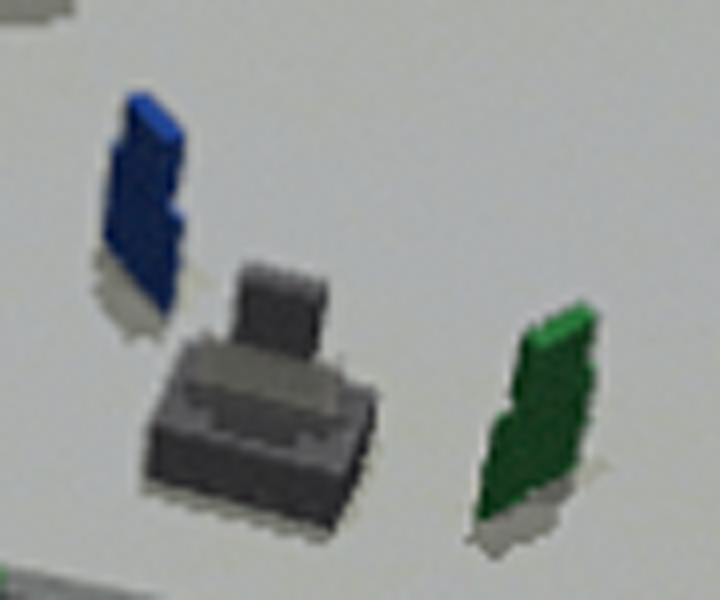

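View pics/crop_c.png

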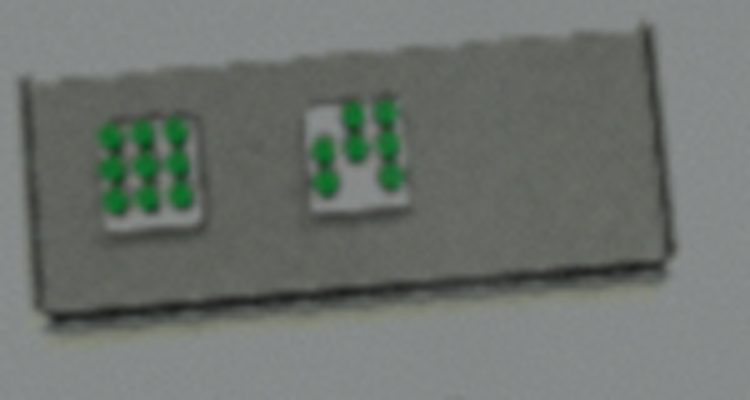

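The three candidates are: white plate with grey tab in the stand (top 191,225), blue (212,250) and green (161,231). The crop shows that only the one in the stand is white and grey, so that is the holder. The jar is the lone upright green-capped cylinder at (338,226). The bottle at (380,148) is wider and the rest are tube racks.

```bash
python3 - <<'E'
from h import *
st=bot.read_state();M=R.from_quat(st["eef_rot"]).as_matrix();print(M.round(3))
c=cam("wrist",st);print(c[1][:3,3]);print(onz(c,(256,192),0))
E
```

```text
[[-0.     0.967  0.256]
 [ 0.001  0.256 -0.967]
 [-1.    -0.    -0.001]]
[ 245.69554561 -607.39467583  384.44398641]
[ 132.60567816 -631.75989033    0.        ]
```

Call:
carry_out(moves=[[[0.018,0.033,0],0.117,1],[[0.018,0.033,0],0.117,1],[[0.018,0.033,0],0.117,1],[[0.018,0.033,0],0.117,1],[[0.018,0.033,0],0.117,1],[[0.018,0.033,0],0.117,1],[[0.018,0.033,0],0.117,1],[[0.018,0.033,0],0.117,1],[[0.018,0.033,0],0.117,1],[[0.018,0.033,0],0.117,1],[[0.018,0.033,0],0.117,1],[[0.02,0.032,0],0.115,1]], force=25)

```text
time: 1.15
eef_pos: [384.4, -231.6, 205.5]
eef_rot: [-0.034, 0.706, 0.034, 0.706]
contact_force: [0.6, -0.4, -0.9]
grip_width: 93.7
```

Call:
carry_out(moves=[[[0,0,0],0,1],[[0,0,0],0,1],[[0,0,0],0,1]])

```text
time: 1.4
eef_pos: [383.9, -233.8, 205.3]
eef_rot: [-0.032, 0.707, 0.031, 0.706]
contact_force: [-0.7, -0.8, 0.0]
grip_width: 93.5
```

```bash
python3 - <<'E'
from h import *
c,im=shot("wrist","pics/w1.png");st=bot.read_state();print(st["eef_pos"],R.from_quat(st["eef_rot"]).as_matrix().round(3).tolist(),st["joint_pos"].round(2),proj(c,[384,-234,86]))
E
```

```text
[ 383.62834487 -234.46105291  205.32439272] [[-0.001, -0.087, 0.996], [-0.0, 0.996, 0.087], [-1.0, -0.0, -0.001]] [ 0.78  0.37 -0.4   2.04  0.2   0.77  0.35] [261.40173778 184.90982462]
```

View pics/w1.png

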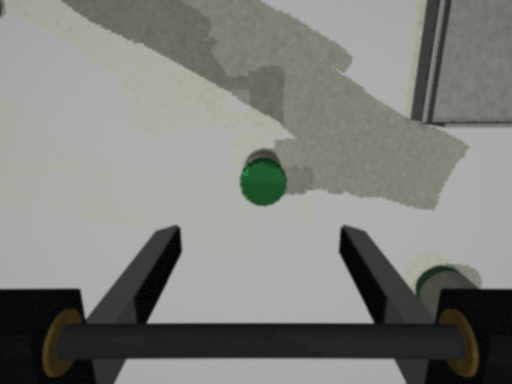

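The jar's cap is at (264,181), between the fingers and close to the predicted (261,185).

```bash
python3 - <<'E'
from h import *
c,im=load("pics/w1.png")
hs=cv2.cvtColor(im,cv2.COLOR_BGR2HSV);m=cv2.inRange(hs,(40,90,40),(85,255,255));m[:,:200]=0;m[:,330:]=0
cn=max(cv2.findContours(m,0,2)[0],key=cv2.contourArea);(p,r)=cv2.minEnclosingCircle(cn);print(p,r,cv2.boundingRect(cn))
X=onz(c,p,84);print(X, np.linalg.norm(onz(c,(p[0]+r,p[1]),86)-onz(c,(p[0]-r,p[1]),86)))
for t in ("top","scene"):
    q={"top":(338.6,225.1),"scene":(193.9,148.3)}[t]
    print(tri(ray(c,p),ray(cam(t),q)))
E
```

```text
(263.0, 181.0) 23.537303924560547 (241, 158, 45, 47)
[ 385.2190451  -230.58574634   84.        ] 44.331956284570886
(array([ 385.26457605, -234.76179641,   67.84157163]), [np.float64(0.4561704701518963), np.float64(0.45617047015242396)])
(array([ 385.85918744, -234.56454167,   71.34866979]), [np.float64(0.686521671267806), np.float64(0.6865216712681138)])
```

Call:
carry_out(moves=[[[0.002,0.002,-0.025],0,1],[[0,0,-0.025],0,1],[[0,0,-0.025],0,1],[[0,0,0],0,1],[[0,0,0],0,1]])

```text
time: 1.87
eef_pos: [384.9, -232.0, 129.8]
eef_rot: [-0.031, 0.707, 0.031, 0.705]
contact_force: [-0.5, 0.6, 0.6]
grip_width: 93.8
```

```bash
python3 - <<'E'
from h import *
c,im=shot("wrist","pics/w2.png");print(bot.read_state()["eef_pos"])
def f(im):
    hs=cv2.cvtColor(im,cv2.COLOR_BGR2HSV);m=cv2.inRange(hs,(40,90,40),(85,255,255));m[:,:190]=0;m[:,340:]=0
    cn=max(cv2.findContours(m,0,2)[0],key=cv2.contourArea);return cv2.minEnclosingCircle(cn),cv2.boundingRect(cn)
c1,i1=load("pics/w1.png")
(p1,r1),b1=f(i1);(p,r),b=f(im);print(p,r,b,onz(c,p,85))
# upper edge = rear/lower edge ; use left/right extremes' top row midpoint
print(tri(ray(c1,p1),ray(c,p)), tri(ray(c1,(b1[0]+b1[2]/2,b1[1]+b1[3])),ray(c,(b[0]+b[2]/2,b[1]+b[3]))))
E
```

```text
[ 386.04776496 -232.25440189  130.83205403]
(261.5636291503906, 208.96363830566406) 31.069686889648438 (233, 178, 59, 63) [ 384.64594603 -229.63295444   85.        ]
(array([ 385.15366972, -232.29832246,   77.46800447]), [np.float64(0.26670541297807476), np.float64(0.2667054129787216)]) (array([ 387.48583072, -252.31265303,   90.36814553]), [np.float64(0.14818388379646955), np.float64(0.1481838837967086)])
```

View pics/w2.png

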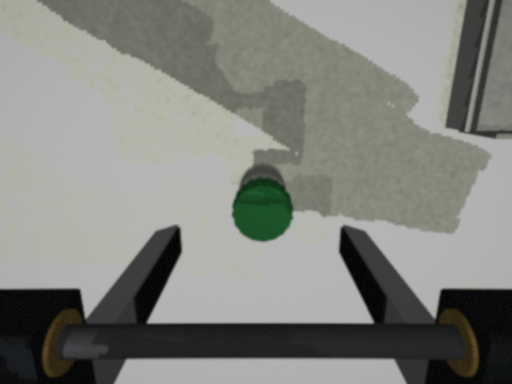

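The jar is centred between the fingers at (262,209), with its axis at about (385, -231) and its top near 86–90 mm. I'll go down and grip the cap.

Call:
carry_out(moves=[[[0,0.001,-0.025],0,1],[[0,0,-0.025],0,1],[[0,0,-0.025],0,1],[[0,0,0],0,1],[[0,0,0],0,0],[[0,0,0],0,0],[[0,0,0],0,0],[[0,0,0],0,0],[[0,0,0],0,0],[[0,0,0],0,0],[[0,0,0],0,0],[[0,0,0],0,0]], force=25)

```text
time: 2.92
eef_pos: [386.4, -230.4, 55.7]
eef_rot: [-0.032, 0.706, 0.032, 0.706]
contact_force: [0.3, 0.4, 0.1]
grip_width: 43.8
```

Call:
carry_out(moves=[[[0,0,0.03],0,0],[[0,0,0.035],0,0],[[0.015,0.02,0.03],0,0],[[0.022,0.025,0.02],0,0],[[0.022,0.026,0.02],0,0],[[0.022,0.026,0.015],0,0],[[0.025,0.03,0],0,0],[[0.025,0.03,0],0,0],[[0.025,0.03,0],0,0],[[0.025,0.03,0],0,0],[[0.025,0.03,0],0,0],[[0,0,0],0,0]])

```text
time: 3.92
eef_pos: [596.3, 26.2, 205.4]
eef_rot: [-0.033, 0.705, 0.037, 0.708]
contact_force: [1.7, 0.9, -0.5]
grip_width: 43.2
```

Call:
carry_out(moves=[[[0,0,0],0,0],[[0,0,0],0,0],[[0,0,0],0,0]])

```text
time: 4.17
eef_pos: [591.3, 14.9, 205.1]
eef_rot: [-0.032, 0.707, 0.031, 0.706]
contact_force: [0.7, -0.3, -1.4]
grip_width: 43.6
```

```bash
python3 - <<'E'
from h import *
c,im=shot("wrist","pics/w3.png");s=bot.read_state();print(s["eef_pos"],s["grip_width"],s["contact_force"])
E
```

```text
[591.48136004  14.77117731 205.28856911] 43.63589876072981 [-0.0259204  -0.58651798 -1.33010072]
```

View pics/w3.png

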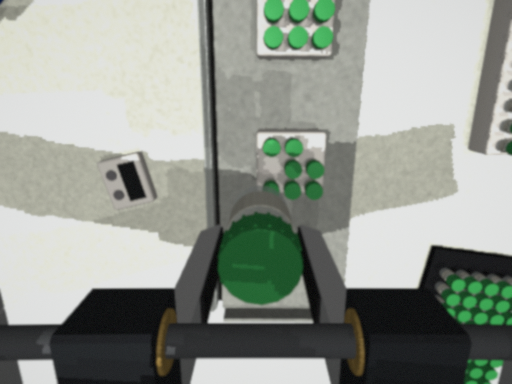

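The picture shows the right rack at (291,165), the left rack at (297,25), the channel line at x≈211 and the jar held at (260,258). I'll take a second view 45 mm to the left.

Call:
carry_out(moves=[[[0.006,0.025,0],0,0],[[0.006,0.02,0],0,0],[[0,0,0],0,0],[[0,0,0],0,0],[[0,0,0],0,0]])

```text
time: 4.63
eef_pos: [603.9, 59.7, 205.5]
eef_rot: [-0.032, 0.707, 0.031, 0.706]
contact_force: [0.5, -0.4, -1.3]
grip_width: 43.6
```

```bash
python3 - <<'E'
from h import *
c,im=shot("wrist","pics/w4.png");s=bot.read_state();print(s["eef_pos"],s["grip_width"])
cv2.imwrite("pics/w4b.png",cv2.resize(im[:300,150:410],None,fx=2,fy=2,interpolation=2))
c3,i3=load("pics/w3.png");cv2.imwrite("pics/w3b.png",cv2.resize(i3[:220,150:410],None,fx=2.5,fy=2.5,interpolation=2))
E
```

```text
[604.01460589  59.44513807 205.44376491] 43.62775056592618
```

View pics/w4b.png

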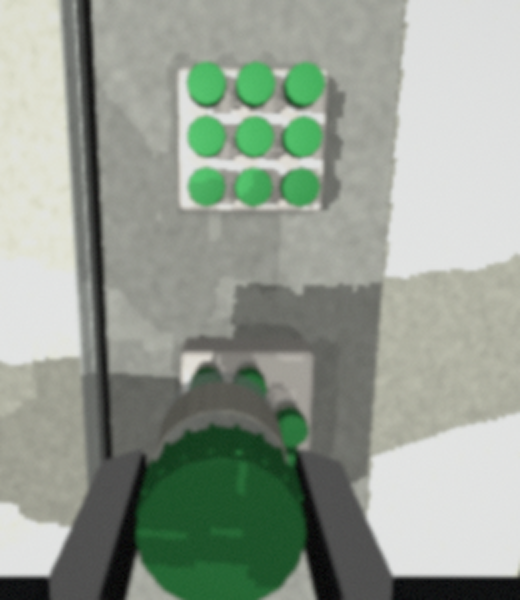

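View pics/w3b.png

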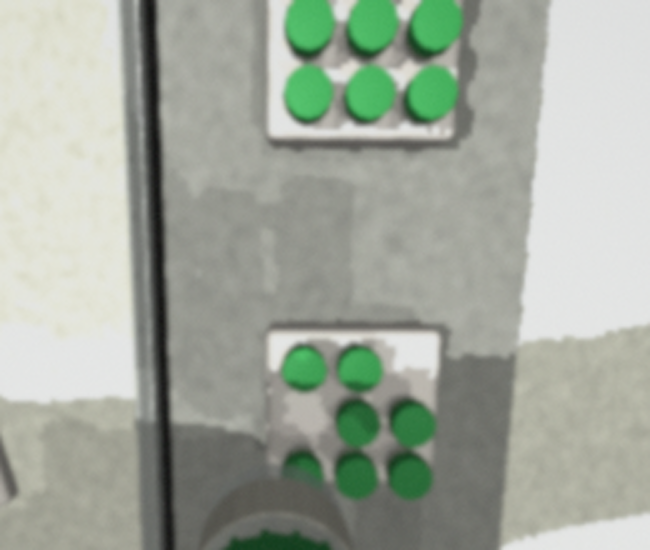

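In w4, the left rack's gap edge runs from (240,104.5) to (312,104.5) and the right rack's from (241,176) to (306,176). In w3 the same edges are at (257,56)–(332,56) and (257,131)–(326,131).

```bash
python3 - <<'E'
from h import *
c3,_=load("pics/w3.png");c4,_=load("pics/w4.png")
P=[((256.8,56.2),(240,104.5)),((332,56.4),(312,104.5)),((257.2,130.8),(241,176)),((326.4,130.8),(306.5,176))]
for a,b in P: print(tri(ray(c3,a),ray(c4,b)))
for zt in (70,80,85):
    A=[(onz(c3,a,zt)+onz(c4,b,zt))/2 for a,b in P];
    print(zt,[x[:2].round(1) for x in A], "gap",np.linalg.norm((A[0]+A[1]-A[2]-A[3])/2),"w",np.linalg.norm(A[1]-A[0]),np.linalg.norm(A[3]-A[2]),"mid",sum(A)/4)
# channel line: lip top dark edge / deck edge in w4
for v in (20,100,180): print(v, onz(c4,(150+80/2,v),38), onz(c4,(150+100/2,v),30))
E
```

```text
(array([576.83313943, 129.70165595,  53.89931171]), [np.float64(0.06939604214732947), np.float64(0.06939604214750994)])
(array([647.05298415, 135.76499443,  52.06610121]), [np.float64(0.017662981755434955), np.float64(0.017662981755603213)])
(array([583.37172071,  63.24705388,  73.46149501]), [np.float64(0.35821611443598084), np.float64(0.35821611443575996)])
(array([647.22721907,  69.1342    ,  75.00241688]), [np.float64(0.030115628947453503), np.float64(0.030115628947879045)])
70 [array([577.5, 129.2]), array([644. , 134.9]), array([583.3,  62.6]), array([648.2,  68.3])] gap 66.77272711564243 w 66.74555640407507 65.10463616916759 mid [613.22085581  98.76157169  70.        ]
80 [array([577.9, 128.9]), array([642.2, 134.4]), array([583.5,  64.4]), array([646.3,  69.9])] gap 64.65186365762892 w 64.62552948504744 63.03672207806048 mid [612.47581476  99.4244759   80.        ]
85 [array([578. , 128.8]), array([641.4, 134.2]), array([583.6,  65.3]), array([645.4,  70.8])] gap 63.59143192862246 w 63.565516025533526 62.00276503250704 mid [612.10329423  99.755928    85.        ]
20 [523.32167378 202.03304573  38.        ] [531.31674517 204.30015252  30.        ]
100 [525.03025519 128.96460908  38.        ] [533.74802102 129.59672765  30.        ]
180 [527.18769727  44.77359263  38.        ] [536.71545888  43.51652844  30.        ]
```

The racks' gap midpoint is about (613.5, 98.4). The width and gap both come to 68 mm at z≈65, and the top camera agrees within 2 mm. I'll move over it.

Call:
carry_out(moves=[[[0.005,0.02,0],0,0],[[0.0045,0.019,0],0,0],[[0,0,-0.02],0,0],[[0,0,-0.02],0,0],[[0,0,-0.015],0,0],[[0,0,0],0,0],[[0,0,0],0,0],[[0,0,0],0,0]])

```text
time: 5.35
eef_pos: [614.6, 99.9, 151.4]
eef_rot: [-0.031, 0.706, 0.031, 0.707]
contact_force: [-0.4, -0.7, -0.7]
grip_width: 43.9
```

```bash
python3 - <<'E'
from h import *
c,im=shot("wrist","pics/w5.png");s=bot.read_state();print(s["eef_pos"],s["grip_width"])
_,t=shot("scene","pics/s5.png");_,u=shot("top","pics/t5.png")
cv2.imwrite("pics/s5b.png",cv2.resize(t[160:300,150:350],None,fx=4,fy=4,interpolation=2))
E
```

```text
[614.79737213 100.17331839 151.74988363] 43.782976279930764
```

View pics/w5.png

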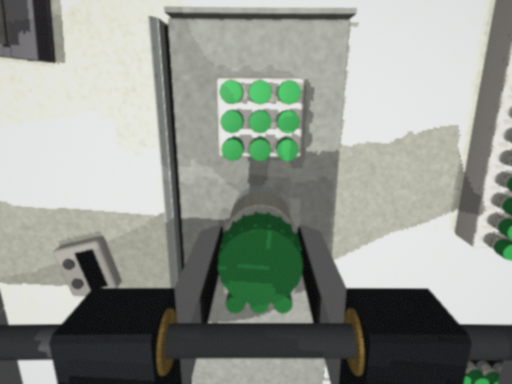

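View pics/s5b.png

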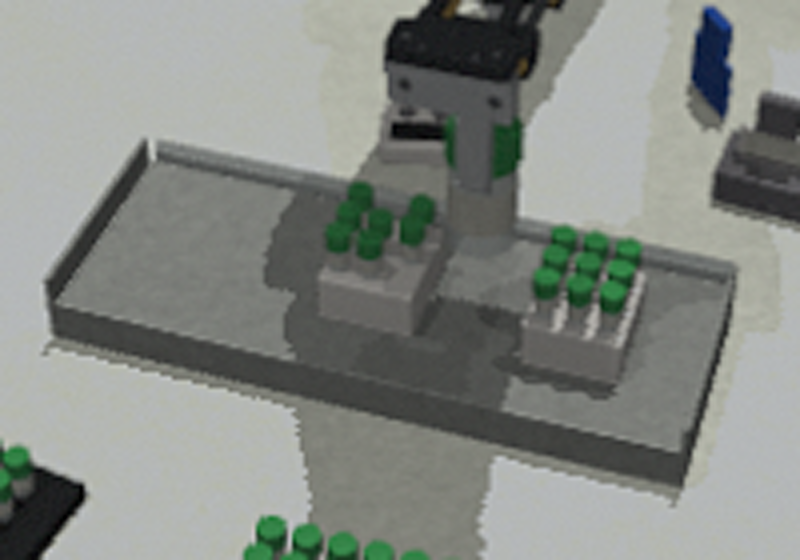

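The jar hangs between the racks and is clear of them. In w5 the left rack's middle cap is at (260,121) and the channel is at x≈165–180. I'll check the gap centre against the cap tops and the top camera.

```bash
python3 - <<'E'
from h import *
def caps(im,box):
    x0,y0,x1,y1=box;hs=cv2.cvtColor(im[y0:y1,x0:x1],cv2.COLOR_BGR2HSV);m=cv2.inRange(hs,(40,110,60),(85,255,255))
    n,l,s,ce=cv2.connectedComponentsWithStats(m);return [tuple((ce[i]+[x0,y0]).round(1))+(int(s[i,4]),) for i in range(1,n) if s[i,4]>15]
c5,i5=load("pics/w5.png");c4,i4=load("pics/w4.png");c3,i3=load("pics/w3.png")
L5=caps(i5,(210,70,310,165));print(L5)
L4=caps(i4,(230,20,320,110));print(L4)
L3=caps(i3,(250,130,330,200));print("R w3",L3)
def mean(L): return np.mean([p[:2] for p in L],0)
a,b=mean(L5),mean(L4);print("L tri",tri(ray(c5,a),ray(c4,b)))
for z in (88,92,95): print(z,"Lw5",onz(c5,a,z).round(1),"Lw4",onz(c4,b,z).round(1))
for z in (88,92): print("R",[onz(c3,p[:2],z).round(1)[:2] for p in L3])
t=cv2.imread("pics/top0.png");T=cam("top")
A=caps(cv2.resize(t,None,fx=4,fy=4,interpolation=2),(195*4,138*4,268*4,170*4))
print([ (onz(T,((p[0]+.5)/4-.5,(p[1]+.5)/4-.5),92)).round(1)[:2].tolist()+[p[2]] for p in A])
E
```

```text
[(np.float64(231.2), np.float64(91.6), 369), (np.float64(259.7), np.float64(91.7), 375), (np.float64(288.6), np.float64(91.9), 382), (np.float64(231.9), np.float64(120.8), 344), (np.float64(259.6), np.float64(121.0), 346), (np.float64(287.6), np.float64(121.0), 360), (np.float64(232.5), np.float64(148.8), 345), (np.float64(259.5), np.float64(149.2), 361), (np.float64(286.8), np.float64(149.2), 362)]
[(np.float64(253.0), np.float64(41.6), 291), (np.float64(277.3), np.float64(41.9), 301), (np.float64(301.6), np.float64(42.0), 308), (np.float64(252.9), np.float64(67.9), 256), (np.float64(276.7), np.float64(68.1), 268), (np.float64(300.7), np.float64(68.2), 277), (np.float64(253.1), np.float64(92.8), 229), (np.float64(276.3), np.float64(93.0), 237), (np.float64(299.6), np.float64(93.0), 245)]
R w3 [(np.float64(271.3), np.float64(147.0), 216), (np.float64(293.3), np.float64(147.1), 225), (np.float64(292.5), np.float64(169.0), 215), (np.float64(314.4), np.float64(169.1), 226), (np.float64(271.7), np.float64(185.1), 71), (np.float64(291.9), np.float64(189.9), 215), (np.float64(313.2), np.float64(190.1), 224)]
L tri (array([607.7094669 , 163.54156306,  90.85477128]), [np.float64(1.8647326052281043e-05), np.float64(1.8647325522672094e-05)])
88 Lw5 [607.7 163.3  88. ] Lw4 [607.8 163.8  88. ]
92 Lw5 [607.7 163.6  92. ] Lw4 [607.7 163.5  92. ]
95 Lw5 [607.7 163.9  95. ] Lw4 [607.5 163.2  95. ]
R [array([597. ,  51.6]), array([616.9,  53.2]), array([618.5,  33. ]), array([638.7,  34.7]), array([600.9,  15.9]), array([620.3,  13. ]), array([640.3,  14.5])]
R [array([596.8,  52.2]), array([616.4,  53.8]), array([618.1,  33.9]), array([637.9,  35.5]), array([600.7,  17. ]), array([619.8,  14.1]), array([639.5,  15.6])]
[[620.0, 13.5, 837], [628.3, 34.1, 565], [609.2, 142.3, 876], [607.8, 162.3, 908], [605.6, 182.3, 939], [605.5, 52.3, 554]]
```

```bash
python3 - <<'E'
from h import *
c,im=load("pics/w3.png");tcp=np.load("pics/w3.npz")["p"]
hs=cv2.cvtColor(im,cv2.COLOR_BGR2HSV);m=cv2.inRange(hs,(40,90,40),(85,255,255));m[:205]=0;m[:,:205]=0;m[:,320:]=0
cn=max(cv2.findContours(m,0,2)[0],key=cv2.contourArea);b=cv2.boundingRect(cn);print(b)
z=tcp[2]+30.3
lo=onz(c,(b[0]+b[2]/2,b[1]+b[3]),z);print("far rim",lo-tcp,"-> centre y off",lo[1]-tcp[1]+22)
l=onz(c,(b[0],262),z);r=onz(c,(b[0]+b[2],262),z);print((l+r)/2-tcp,np.linalg.norm(r-l))
E
```

```text
(217, 213, 87, 91)
far rim [  1.40421793 -23.86773717  30.3       ] -> centre y off -1.867737173796197
[-0.77466978  0.68072615 30.3       ] 44.06813067248485
```

Call:
carry_out(moves=[[[-0.0013,-0.001,-0.015],0,0],[[0,0,-0.02],0,0],[[0,0,-0.018],0,0],[[0,0,-0.01],0,0],[[0,0,0],0,0],[[0,0,0],0,0],[[0,0,0],0,0]])

```text
time: 6.08
eef_pos: [613.5, 100.0, 88.6]
eef_rot: [-0.032, 0.706, 0.032, 0.707]
contact_force: [0.1, 0.2, -1.0]
grip_width: 43.6
```

Call:
carry_out(moves=[[[0,0,-0.001],0,0],[[0,0,-0.001],0,0],[[0,0,0],0,0]])

```text
time: 6.33
eef_pos: [612.8, 99.6, 85.9]
eef_rot: [-0.032, 0.706, 0.032, 0.707]
contact_force: [0.0, -0.4, -1.5]
grip_width: 44.1
```

Call:
carry_out(moves=[[[0,-0.0005,-0.0005],0,0],[[0,0,-0.0005],0,0],[[0,0,0],0,0]])

```text
time: 6.58
eef_pos: [612.8, 99.1, 85.0]
eef_rot: [-0.032, 0.706, 0.032, 0.707]
contact_force: [-0.6, -0.9, 4.5]
grip_width: 43.4
```

Call:
carry_out(moves=[[[0,0,-0.0005],0,0],[[0,0,-0.0005],0,0],[[0,0,0],0,0]])

```text
time: 6.83
eef_pos: [612.9, 99.2, 84.9]
eef_rot: [-0.032, 0.706, 0.032, 0.707]
contact_force: [-2.0, -1.3, 10.4]
grip_width: 43.7
```

The force reading (10 N up) says the jar is standing on the deck. I'll ease off and release.

Call:
carry_out(moves=[[[0,0,0.001],0,0],[[0,0,0],0,0],[[0,0,0],0,0.8],[[0,0,0],0,0.8],[[0,0,0],0,0.8],[[0,0,0],0,0.8],[[0,0,0],0,0.8],[[0,0,0],0,0.8]])

```text
time: 7.5
eef_pos: [612.5, 99.2, 84.3]
eef_rot: [-0.032, 0.706, 0.032, 0.706]
contact_force: [-0.0, 0.1, 0.1]
grip_width: 74.8
```

Call:
carry_out(moves=[[[0,0,0.02],0,0.8],[[0,0,0.025],0,0.8],[[0,0,0.035],0,0.8],[[0,0,0.035],0,0.8],[[0,0,0],0,0.8],[[0,0,0],0,0.8],[[0,0,0],0,0.8]])

```text
time: 8.08
eef_pos: [612.2, 98.8, 199.1]
eef_rot: [-0.032, 0.707, 0.032, 0.706]
contact_force: [-1.2, 0.1, -1.0]
grip_width: 75.5
```

```bash
python3 - <<'E'
from h import *
c,im=shot("wrist","pics/w6.png");s=bot.read_state();print(s["eef_pos"],s["grip_width"],s["joint_pos"].round(2))
E
```

```text
[611.67457331  98.73487077 198.30238912] 75.42884921790565 [ 0.03  0.62 -0.38  1.61  0.26  0.97 -0.35]
```

View pics/w6.png

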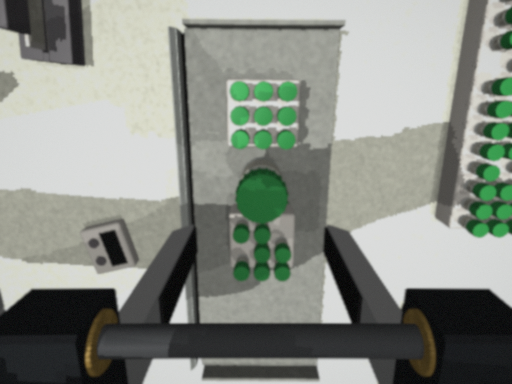

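The jar stands between the racks (cap at (262,195), left rack at (264,116), right rack at (262,252)). The channel is visible at x≈180–193. I'll check the centring and fit the channel line.

```bash
python3 - <<'E'
from h import *
c,im=load("pics/w6.png")
hs=cv2.cvtColor(im,cv2.COLOR_BGR2HSV);m=cv2.inRange(hs,(40,110,40),(85,255,255))
n,l,s,ce=cv2.connectedComponentsWithStats(m)
for i in range(1,n):
    if s[i,4]>80 and 220<ce[i][0]<305:
        cn=cv2.findContours((l==i).astype('uint8'),0,2)[0][0];(p,r)=cv2.minEnclosingCircle(cn)
        z=116 if s[i,4]>1000 else 92
        print(s[i],ce[i].round(1),np.round(p,1),round(r,1),onz(c,ce[i],z).round(1),onz(c,p,z).round(1))
v=cv2.cvtColor(im,6).astype(int)
for row in (60,100,140,180,220,260): print(row,[int(x) for x in v[row,168:206]])
cv2.imwrite("pics/w6b.png",cv2.resize(im[10:260,160:230],None,fx=3,fy=2.4,interpolation=2)[:600])
E
```

```text
[231  82  18  18 249] [239.3  90.8] [239.6  90.7] 9.1 [586.2 181.5  92. ] [586.4 181.6  92. ]
[254  82  19  18 252] [263.2  90.9] [263.1  90.8] 9.1 [606.1 183.2  92. ] [605.9 183.2  92. ]
[278  82  19  19 254] [287.2  91.1] [287.   90.9] 9.1 [626.  184.8  92. ] [625.9 185.   92. ]
[232 107  17  18 228] [239.6 115.4] [239.6 115.4] 8.6 [587.9 161.6  92. ] [587.9 161.6  92. ]
[255 107  17  18 233] [263.  115.6] [262.8 115.5] 8.6 [607.7 163.2  92. ] [607.6 163.3  92. ]
[278 108  18  17 240] [286.4 115.7] [286.3 115.7] 8.8 [627.6 164.9  92. ] [627.6 164.9  92. ]
[232 131  17  17 230] [240. 139.] [240. 139.] 8.9 [589.6 141.6  92. ] [589.6 141.6  92. ]
[254 131  18  18 239] [262.6 139.2] [262.8 139.2] 8.8 [609.2 143.2  92. ] [609.4 143.2  92. ]
[277 131  18  18 246] [285.6 139.4] [285.5 139.5] 8.9 [629.2 144.8  92. ] [629.1 144.8  92. ]
[ 236  169   52  111 2773] [261.5 209.3] [261. 224.] 55.1 [613.3  87.2 116. ] [614.1  73.8 116. ]
[234 225  15  18 210] [240.9 233.2] [241.  233.2] 8.8 [596.9  53.   92. ] [597.  53.  92.]
[275 244  15  36 422] [281.8 261.7] [282.  261.6] 17.7 [638.7  26.7  
[... 502 characters left out ...]
9, 219, 220, 220, 219, 219, 212, 189, 156, 129, 114, 110, 113, 123, 134, 117, 85, 60, 50, 35, 34, 68, 112, 136, 142, 145, 147, 146, 149, 149, 148, 149, 151, 155, 155, 154, 153, 153]
180 [220, 218, 218, 218, 220, 219, 220, 219, 217, 207, 185, 153, 130, 121, 121, 127, 133, 121, 96, 73, 57, 43, 28, 53, 93, 128, 144, 150, 150, 150, 151, 149, 152, 150, 148, 149, 150, 152]
220 [154, 155, 153, 151, 149, 150, 151, 153, 151, 150, 150, 146, 135, 118, 104, 100, 99, 100, 101, 93, 85, 72, 61, 47, 30, 34, 55, 77, 89, 94, 92, 92, 94, 93, 94, 93, 94, 93]
260 [76, 76, 76, 77, 75, 75, 74, 69, 60, 44, 24, 15, 13, 11, 16, 12, 15, 11, 8, 13, 16, 10, 11, 12, 13, 14, 19, 28, 52, 77, 92, 94, 96, 94, 93, 94, 94, 91]
```

View pics/w6b.png

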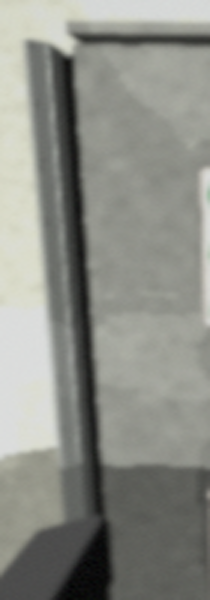

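```bash
python3 - <<'E'
from h import *
c,im=load("pics/w6.png")
D=np.array([onz(c,p,30) for p in [(185.2,60),(187.2,100),(189.3,140),(191.9,180),(194.2,220)]]);print(D.round(1))
k=np.polyfit(D[:,1],D[:,0],1);print("deck edge",k)
L=np.array([onz(c,p,38) for p in [(170.2,60),(174,100),(176.5,140),(179.3,180)]]);print("lip outer",np.polyfit(L[:,1],L[:,0],1),L.round(1))
hs=cv2.cvtColor(im,cv2.COLOR_BGR2HSV);m=cv2.inRange(hs,(40,110,40),(85,255,255))
for r in range(166,226,4):
    x=np.flatnonzero(m[r,225:300])+225
    if len(x):print(r,x[0],x[-1])
for r in (219,220,221,222):print(r,onz(c,(262,r),116)[1]+22*1)
yaw=np.arctan(-k[0]) ;print(yaw)
E
```

```text
[[527.1 205.7  30. ]
 [529.9 167.8  30. ]
 [533.1 127.2  30. ]
 [537.2  83.7  30. ]
 [541.2  36.9  30. ]]
deck edge [-8.42985412e-02  5.44195602e+02]
lip outer [-8.93243162e-02  5.32994935e+02] [[514.5 203.8  38. ]
 [518.5 166.9  38. ]
 [521.6 127.3  38. ]
 [525.3  84.7  38. ]]
170 257 268
174 248 275
178 244 280
182 240 282
186 239 284
190 237 285
194 237 286
198 237 286
202 237 286
206 238 285
210 240 283
214 243 279
218 248 273
222 259 265
219 100.52082714736855
220 99.60718913497682
221 98.69188640369744
222 97.7749154861101
0.08409970628055477
```

The jar stands at about (613, 98), the racks' midpoint is (613, 99), and the racks have not moved. The channel centre in front of the jar is at about (533, 92), with shelf yaw 0.084; the deck-edge fit and the rack-derived value agree. Next is the holder.

Call:
carry_out(moves=[[[-0.025,0.014,0],0,0.8],[[-0.033,0.018,0],0,0.8],[[-0.033,0.018,0],0,0.8],[[-0.033,0.018,0],0,0.8],[[-0.033,0.018,0],0,0.8],[[-0.033,0.018,0],0,0.8],[[-0.033,0.018,0],0,0.8],[[0,0,0],0,0.8],[[0,0,0],0,0.8],[[0,0,0],0,0.8],[[0,0,0],0,0.8]])

```text
time: 9.05
eef_pos: [390.6, 220.2, 198.9]
eef_rot: [-0.031, 0.707, 0.031, 0.706]
contact_force: [0.1, 0.2, 0.2]
grip_width: 75.5
```

```bash
python3 - <<'E'
from h import *
c,im=shot("wrist","pics/w7.png");s=bot.read_state();print(s["eef_pos"],s["grip_width"],s["joint_pos"].round(2),proj(c,[389,224,81]))
E
```

```text
[390.66484179 220.21136857 198.94892974] 75.16297004995582 [-0.26  0.38 -0.43  2.05  0.23  0.76 -0.74] [259.94886247 181.10579135]
```

View pics/w7.png

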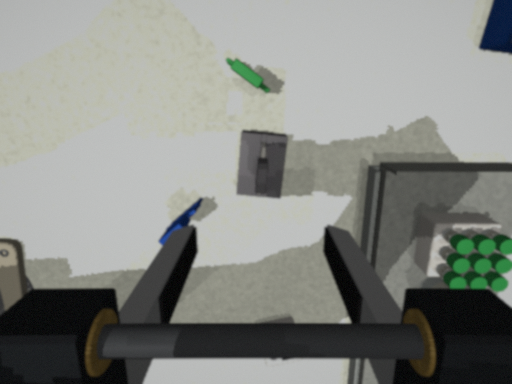

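```bash
python3 - <<'E'
from h import *
c,im=load("pics/w7.png");cv2.imwrite("pics/w7b.png",cv2.resize(im[120:210,225:305],None,fx=7,fy=6.6,interpolation=2))
E
```

```text
(no output)
```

View pics/w7b.png

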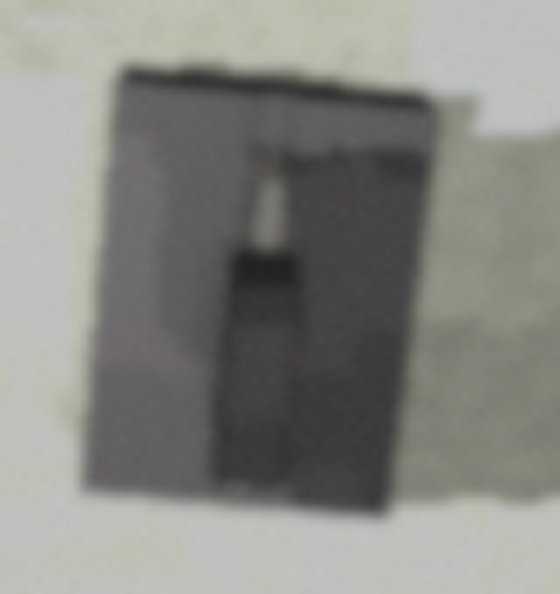

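The stand's corners in the crop are (122,85), (432,103), (388,512) and (83,488). The tab's top spans x 215–298, y 285–482.

```bash
python3 - <<'E'
from h import *
c,im=load("pics/w7.png");f=lambda p:(225+(p[0]+.5)/7-.5,120+(p[1]+.5)/6.6-.5)
S=[onz(c,f(p),26) for p in [(122,85),(432,103),(388,512),(83,488)]];print(np.round(S,1))
print("cent",np.mean(S,0));d=S[0]+S[1]-S[2]-S[3];print("yaw",np.arctan2(-d[0],d[1]),"len",np.linalg.norm(d)/2)
d=S[1]+S[2]-S[0]-S[3];print("yaw",np.arctan2(d[1],d[0]),np.linalg.norm(d)/2)
A=onz(c,f((266,285)),81);B=onz(c,f((252,484)),81);print("tab top",A,B,np.linalg.norm(A-B),(A+B)/2)
c2=cam("top");q=(140+(250)/5-.1,190+172/5)
st=cam("scene");print(tri(ray(c,f((259,385))),ray(st,(310+284/8,150+270/8))))
E
```

```text
[[366.5 261.1  26. ]
 [413.7 262.4  26. ]
 [414.3 192.9  26. ]
 [365.1 192.8  26. ]]
cent [389.90537522 227.2959206   26.        ]
yaw -0.005899756366035015 len 68.9013959236672
yaw 0.01320756172723885 48.2180727223949
tab top [389.88605763 241.63633389  81.        ] [390.59421761 212.53379812  81.        ] 29.11115041710002 [390.24013762 227.085066    81.        ]
(array([390.25341072, 227.19666815,  80.60383559]), [np.float64(0.08406088630152048), np.float64(0.08406088630163293)])
```

The holder's tab is at (390.2, 227.2), its top is at 80.6 mm by two views (81 expected), and its yaw is about 0. I'll go down on it.

Call:
carry_out(moves=[[[0,0.004,0],-0.044,0.5],[[0,0.003,-0.02],-0.043,0.5],[[0,0,-0.03],0,0.5],[[0,0,-0.03],0,0.5],[[0,0,-0.03],0,0.5],[[0,0,-0.025],0,0.5],[[0,0,-0.015],0,0.5],[[0,0,0],0,0.5],[[0,0,0],0,0.5]], force=20)

```text
time: 9.85
eef_pos: [389.8, 227.4, 48.7]
eef_rot: [-0.001, 0.708, 0.0, 0.707]
contact_force: [-0.5, 0.2, 1.0]
grip_width: 46.9
```

```bash
python3 - <<'E'
from h import *
c,im=shot("wrist","pics/w8.png");s=bot.read_state();print(s["eef_pos"],s["grip_width"],s["contact_force"],proj(c,[390.2,227.2,81]))
E
```

```text
[390.32192901 227.94315739  49.583672  ] 47.29840244254527 [0.07678635 0.0288748  0.23959472] [262.67030138 265.43192197]
```

View pics/w8.png

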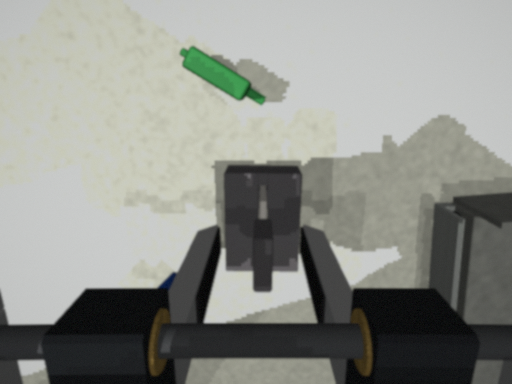

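The tab is at (262,262), midway between the fingers, and the stand is square to the picture. I'll close with 40 N.

Call:
carry_out(moves=[[[0,0,0],0,0],[[0,0,0],0,0],[[0,0,0],0,0],[[0,0,0],0,0],[[0,0,0],0,0],[[0,0,0],0,0],[[0,0,0],0,0],[[0,0,0],0,0]], force=40)

```text
time: 10.57
eef_pos: [390.3, 228.3, 49.8]
eef_rot: [-0.001, 0.707, 0.001, 0.708]
contact_force: [2.2, 0.2, 2.4]
grip_width: 9.4
```

```bash
python3 - <<'E'
from h import *
c,im=shot("wrist","pics/w9.png");s=bot.read_state();print(s["eef_pos"],s["grip_width"],s["contact_force"],R.from_quat(s["eef_rot"]).as_matrix()[:,2])
E
```

```text
[390.32679538 228.30737363  49.75691687] 9.967824762144307 [ 1.87040889 -0.95285769  2.02110882] [0.99999544 0.00274312 0.00126295]
```

Call:
carry_out(moves=[[[0,0,0.015],0,0],[[0,0,0.025],0,0],[[0,0,0.03],0,0],[[0.0225,-0.0215,0.005],0.014,0],[[0.024,-0.023,0],0.014,0],[[0.024,-0.023,0],0.014,0],[[0.024,-0.023,0],0.014,0],[[0.024,-0.023,0],0.014,0],[[0.024,-0.0225,0],0.014,0],[[0,0,0],0,0],[[0,0,0],0,0],[[0,0,0],0,0]])

```text
time: 11.62
eef_pos: [530.9, 92.6, 124.0]
eef_rot: [-0.031, 0.707, 0.031, 0.706]
contact_force: [-0.5, 1.1, 0.7]
grip_width: 9.8
```

```bash
python3 - <<'E'
from h import *
c,im=shot("wrist","pics/w10.png");s=bot.read_state();print(s["eef_pos"],s["grip_width"],s["contact_force"],R.from_quat(s["eef_rot"]).as_matrix()[:,2])
cv2.imwrite("pics/w10b.png",cv2.resize(im[120:320,180:340],None,fx=4,fy=3,interpolation=2))
E
```

```text
[530.69308948  93.2640991  124.20472344] 9.875160682647303 [ 0.15776135  0.86758583 -0.44879273] [ 0.99607208  0.08853149 -0.00160864]
```

View pics/w10.png

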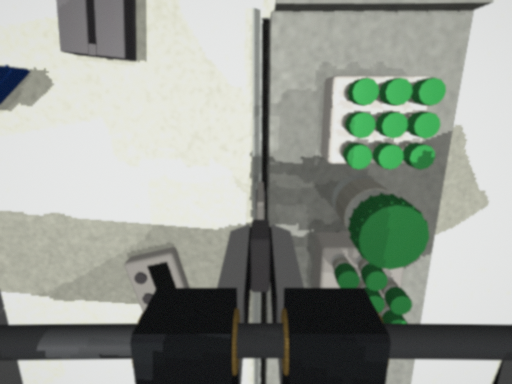

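View pics/w10b.png

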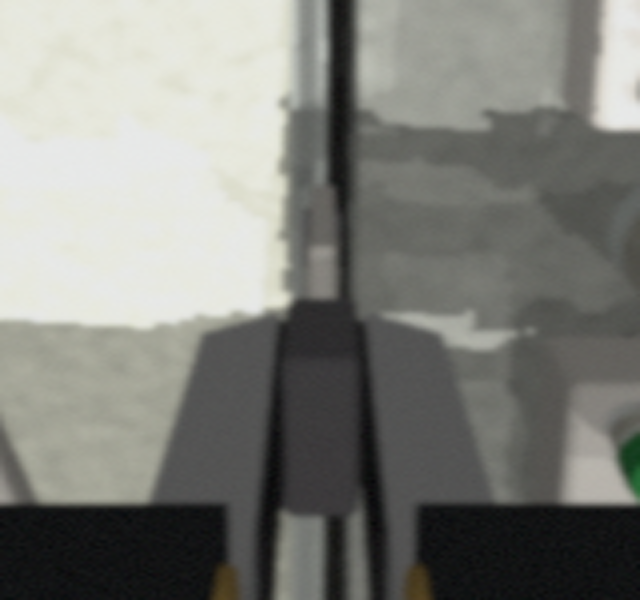

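```bash
python3 - <<'E'
from h import *
c,im=load("pics/w10.png");tcp=np.load("pics/w10.npz")["p"];print(tcp)
g=cv2.cvtColor(im,6).astype(int)
for r in (40,70,100,130,150): print(r,"from248",g[r,248:282].tolist())
for r in (190,205,212): print(r,"from248",g[r,248:282].tolist())
E
```

```text
[530.87239209  92.62399976 124.03219519]
40 from248 [225, 224, 220, 212, 202, 190, 168, 148, 138, 138, 145, 161, 173, 154, 104, 52, 24, 26, 28, 35, 51, 82, 122, 152, 167, 170, 174, 174, 175, 177, 174, 175, 174, 172]
70 from248 [229, 227, 224, 217, 206, 192, 170, 147, 139, 140, 146, 161, 169, 149, 101, 54, 28, 20, 29, 42, 63, 90, 124, 152, 165, 169, 171, 171, 173, 174, 174, 175, 175, 174]
100 from248 [231, 229, 225, 220, 210, 193, 172, 149, 137, 138, 146, 160, 161, 135, 87, 42, 24, 22, 29, 48, 75, 108, 142, 166, 176, 178, 183, 186, 184, 181, 179, 172, 167, 160]
130 from248 [230, 226, 221, 217, 208, 193, 170, 147, 138, 138, 146, 162, 162, 133, 83, 39, 27, 30, 37, 51, 85, 128, 159, 172, 173, 174, 173, 172, 172, 168, 166, 160, 157, 156]
150 from248 [230, 229, 221, 206, 190, 183, 168, 149, 139, 140, 147, 158, 153, 121, 70, 33, 20, 20, 32, 57, 90, 128, 158, 169, 172, 169, 165, 164, 164, 161, 156, 156, 154, 153]
190 from248 [221, 218, 189, 153, 126, 111, 102, 94, 87, 86, 94, 100, 100, 99, 94, 77, 55, 37, 44, 65, 82, 90, 96, 100, 100, 101, 101, 102, 102, 104, 102, 103, 104, 105]
205 from248 [218, 217, 207, 178, 140, 117, 110, 98, 99, 118, 135, 139, 142, 138, 130, 108, 79, 50, 41, 63, 84, 97, 104, 106, 108, 107, 108, 109, 114, 116, 118, 117, 113, 113]
212 from248 [217, 205, 178, 144, 122, 115, 110, 106, 108, 117, 124, 129, 130, 128, 124, 108, 83, 55, 46, 65, 87, 99, 106, 107, 106, 106, 106, 109, 112, 111, 114, 112, 112, 113]
```

```bash
python3 - <<'E'
from h import *
c,im=load("pics/w10.png");tcp=np.load("pics/w10.npz")["p"]
rows=[40,70,100,130,150]
D=np.array([onz(c,(u,r),30) for u,r in zip([269.3,269.2,268.6,268.2,268.1],rows)])
L=np.array([onz(c,(u,r),32) for u,r in zip([262,262,261.7,261.6,261.4],rows)])
kd=np.polyfit(D[:,1],D[:,0],1);kl=np.polyfit(L[:,1],L[:,0],1);print(kd,kl,D.round(1).tolist())
yc=92.0
for y in (118,92): print(y,"deck edge",np.polyval(kd,y),"lip",np.polyval(kl,y),"mid",(np.polyval(kd,y)+np.polyval(kl,y))/2)
# plate end ray at row 205, intersect plane y=tcp+25 (along shelf y)
n=np.array([.084,.9965,0]);p0=tcp+np.array([-.084*25,.9965*25,0])
for u,r in ((260.4,205),(260.5,212),(256.9,205),(263.9,205),(260.5,182)):
    o,v=ray(c,(u,r));print(u,r,(o+v*(n@(p0-o))/(n@v)).round(2))
print("tcp-based expected plate end",p0)
E
```

```text
[-8.19241141e-02  5.43719099e+02] [-8.24725617e-02  5.38230231e+02] [[526.1, 214.2, 30.0], [528.1, 192.9, 30.0], [529.7, 170.4, 30.0], [531.6, 146.7, 30.0], [533.1, 130.2, 30.0]]
118 deck edge 534.0520539872729 lip 528.4984684893859 mid 531.2752612383294
92 deck edge 536.1820809545667 lip 530.6427550929299 mid 533.4124180237483
260.4 205 [527.91 117.61 136.74]
260.5 212 [527.98 117.6  147.61]
256.9 205 [526.02 117.77 137.69]
263.9 205 [529.82 117.45 135.78]
260.5 182 [527.89 117.61  88.7 ]
tcp-based expected plate end [528.77239209 117.53649976 124.03219519]
```

The plate's end shows at column 260.4, and the channel mid is about 3 mm further in x (deck edge at col 268–269, lip inner edge at 262). I'll shift 3 mm and lower to just above the lip.

Call:
carry_out(moves=[[[0.003,0,-0.01],-0.003,0],[[0,0,-0.015],0,0],[[0,0,-0.01],0,0],[[0,0,0],0,0],[[0,0,0],0,0],[[0,0,0],0,0]])

```text
time: 12.17
eef_pos: [535.0, 92.7, 89.6]
eef_rot: [-0.03, 0.706, 0.03, 0.706]
contact_force: [-0.7, 0.1, 0.4]
grip_width: 9.6
```

```bash
python3 - <<'E'
from h import *
c,im=shot("wrist","pics/w11.png");s=bot.read_state();print(s["eef_pos"],s["grip_width"],s["contact_force"],R.from_quat(s["eef_rot"]).as_matrix()[:,2])
cv2.imwrite("pics/w11b.png",cv2.resize(im[130:280,210:310],None,fx=6,fy=4,interpolation=2))
g=cv2.cvtColor(im,6).astype(int)
for r in (60,90,120,145): print(r,"from244",g[r,244:280].tolist())
for r in (170,180,185,190,195,200,205,210): print(r,"from244",g[r,244:280].tolist())
_,t=shot("scene","pics/s11.png")
cv2.imwrite("pics/s11b.png",cv2.resize(t[150:290,150:350],None,fx=4,fy=4,interpolation=2))
E
```

```text
[535.32761465  92.60960428  89.87577415] 9.80648269986978 [-0.18905899  0.94590815 -0.63911708] [9.96432623e-01 8.43890353e-02 7.19839768e-04]
60 from244 [209, 195, 172, 150, 140, 140, 141, 145, 161, 180, 164, 118, 66, 38, 22, 23, 24, 32, 45, 72, 103, 137, 163, 176, 180, 182, 182, 183, 183, 184, 183, 183, 182, 181, 183, 182]
90 from244 [214, 198, 178, 156, 142, 140, 142, 145, 160, 182, 172, 125, 75, 39, 25, 24, 26, 33, 56, 87, 121, 150, 173, 180, 180, 178, 178, 178, 180, 179, 181, 182, 183, 182, 181, 179]
120 from244 [216, 194, 171, 149, 130, 122, 121, 123, 136, 150, 145, 113, 69, 36, 23, 22, 23, 30, 49, 84, 117, 143, 155, 159, 162, 160, 161, 160, 161, 160, 160, 163, 162, 162, 161, 162]
145 from244 [219, 201, 179, 156, 134, 124, 122, 125, 135, 150, 151, 122, 80, 44, 30, 30, 32, 40, 58, 98, 143, 175, 189, 188, 186, 182, 180, 177, 176, 178, 179, 181, 182, 183, 182, 181]
170 from244 [148, 132, 117, 109, 102, 102, 101, 101, 103, 108, 105, 91, 67, 42, 23, 23, 21, 28, 47, 84, 124, 153, 163, 167, 167, 168, 163, 159, 154, 148, 140, 134, 130, 131, 135, 136]
180 from244 [143, 130, 118, 110, 10
[... 521 characters left out ...]
117, 109, 101, 99, 95, 94, 94, 94, 93, 87, 84, 88, 97, 101, 102, 103, 98, 90, 85, 94, 101, 105, 106, 106, 108, 105, 106, 104, 106, 107, 106, 107, 104, 105]
200 from244 [137, 127, 111, 100, 96, 93, 92, 94, 95, 95, 92, 91, 87, 93, 100, 105, 105, 103, 100, 92, 88, 93, 102, 105, 105, 106, 105, 106, 104, 103, 102, 104, 105, 104, 106, 108]
205 from244 [132, 124, 109, 101, 95, 92, 93, 92, 94, 96, 92, 93, 99, 119, 136, 142, 144, 140, 132, 113, 94, 95, 97, 102, 102, 101, 102, 102, 103, 106, 105, 107, 107, 107, 105, 105]
210 from244 [134, 124, 113, 100, 97, 93, 93, 93, 94, 94, 96, 99, 107, 118, 127, 132, 133, 130, 127, 114, 101, 99, 104, 104, 105, 105, 106, 103, 103, 101, 102, 102, 103, 104, 104, 104]
```

View pics/w11b.png

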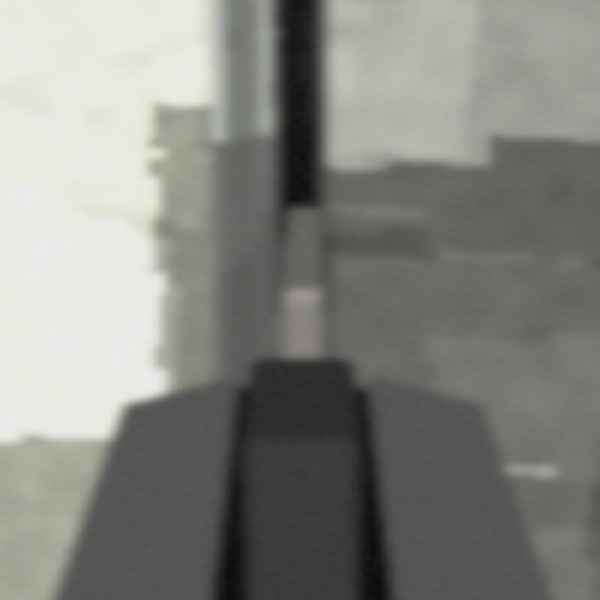

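View pics/s11b.png

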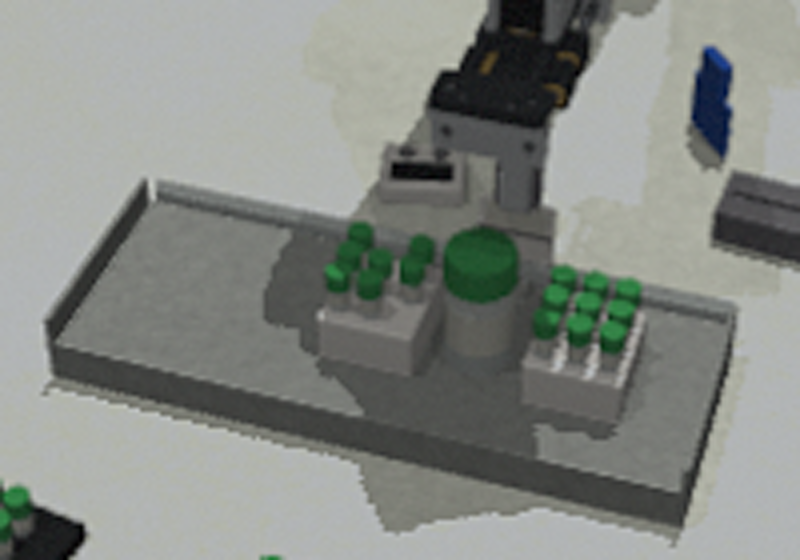

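The plate sits over the dark channel: plate centre at col 260.4, channel from 256.1 to 263.5. It is about 0.4 mm too far in x. I'll check the y-centring against the jar before pushing.

```bash
python3 - <<'E'
from h import *
c,im=load("pics/w11.png");tcp=np.load("pics/w11.npz")["p"]
E=onz(c,(260.3,181.8),tcp[2]-43.3);print("plate end",E,"holder centre",E+25*np.array([.084,-.9965,0]))
s=cam("scene");t=cv2.imread("pics/s11.png")
hs=cv2.cvtColor(t,cv2.COLOR_BGR2HSV);m=cv2.inRange(hs,(40,110,40),(85,255,255))
n,l,st,ce=cv2.connectedComponentsWithStats(m)
for i in range(1,n):
    if st[i,4]>100 and 255<ce[i][0]<285: print(st[i],ce[i]);b=st[i]
# jar cap axis column in scene: compare predicted for axis at given y (z=104 = cap mid)
for y in (97,98,99,100): print(y,proj(s,[613,y,104]))
c6,i6=load("pics/w6.png")
E
python3 - <<'E'
import sys;sys.path.insert(0,'.')
from h import *
c,im=load("pics/w11.png")
hs=cv2.cvtColor(im,cv2.COLOR_BGR2HSV);m=cv2.inRange(hs,(40,110,40),(85,255,255))
n,l,st,ce=cv2.connectedComponentsWithStats(m)
for i in range(1,n):
    if st[i,4]>150: print(st[i],ce[i].round(1),onz(c,ce[i],116 if st[i,4]>1500 else 92).round(1))
E
```

```text
plate end [532.20488224 115.69668309  46.30851956] holder centre [534.30488224  90.78418309  46.30851956]
[261 207  18  19 276] [269.61594203 215.88043478]
[251 300  15  32 206] [257.96601942 315.46601942]
[260 302  15  32 207] [267.36714976 317.8115942 ]
[270 305  15  31 208] [276.94711538 320.17307692]
97 [270.3699691 215.2234195]
98 [270.75940121 215.33077294]
99 [271.14901824 215.43817355]
100 [271.53882012 215.54562132]
[ 357   74  117   32 2930] [415.8  89.7] [595.8 182.1 116. ]
[ 353  115  113   31 2662] [410.5 128.8] [597.2 165.  116. ]
[ 351  151  108   31 2524] [405.  165.6] [598.3 147.9 116. ]
[ 357  211   96  113 6982] [402.7 260.2] [607.5  98.6 116. ]
[399 359  26  15 297] [412.2 364.7] [641.6  11.8  92. ]
```

The holder's centre is at y≈91–92. Straight in front of the jar is 91–92, so it is centred. I'll insert it.

Call:
carry_out(moves=[[[-0.0004,0,-0.004],0,0],[[0,0,-0.005],0,0],[[0,0,-0.005],0,0],[[0,0,0],0,0],[[0,0,0],0,0]])

```text
time: 12.68
eef_pos: [534.3, 92.0, 75.0]
eef_rot: [-0.03, 0.707, 0.03, 0.706]
contact_force: [-0.8, 0.9, -1.1]
grip_width: 9.8
```

Call:
carry_out(moves=[[[0,0,-0.003],0,0],[[0,0,-0.003],0,0],[[0,0,-0.003],0,0],[[0,0,0],0,0],[[0,0,0],0,0]])

```text
time: 13.1
eef_pos: [534.5, 92.1, 66.2]
eef_rot: [-0.03, 0.707, 0.03, 0.706]
contact_force: [0.6, 0.2, 0.6]
grip_width: 10.0
```

The lower edge is at about 23 mm, inside the channel, with no side force. I'll press on to the seat.

Call:
carry_out(moves=[[[0,0,-0.003],0,0],[[0,0,-0.002],0,0],[[0,0,-0.002],0,0],[[0,0,0],0,0],[[0,0,0],0,0]])

```text
time: 13.52
eef_pos: [534.8, 92.2, 59.7]
eef_rot: [-0.03, 0.706, 0.03, 0.707]
contact_force: [-0.3, 0.6, 2.4]
grip_width: 9.8
```

Call:
carry_out(moves=[[[0,0,-0.002],0,0],[[0,0,-0.001],0,0],[[0,0,-0.001],0,0],[[0,0,0],0,0]])

```text
time: 13.85
eef_pos: [534.9, 92.2, 55.7]
eef_rot: [-0.03, 0.706, 0.03, 0.707]
contact_force: [-0.2, 0.2, 5.5]
grip_width: 9.8
```

Call:
carry_out(moves=[[[0,0,-0.001],0,0],[[0,0,0],0,0],[[0,0,0],0,0]])

```text
time: 14.1
eef_pos: [535.0, 92.2, 55.6]
eef_rot: [-0.03, 0.706, 0.03, 0.707]
contact_force: [-2.9, -0.7, 12.5]
grip_width: 9.4
```

Call:
carry_out(moves=[[[0,0,-0.001],0,0],[[0,0,0],0,0],[[0,0,0],0,0]])

```text
time: 14.35
eef_pos: [535.1, 92.2, 55.4]
eef_rot: [-0.03, 0.706, 0.029, 0.707]
contact_force: [-3.5, -1.2, 20.2]
grip_width: 9.9
```

Call:
carry_out(moves=[[[0,0,-0.0005],0,0],[[0,0,0],0,0],[[0,0,0],0,0]])

```text
time: 14.6
eef_pos: [535.1, 92.3, 55.4]
eef_rot: [-0.03, 0.706, 0.029, 0.707]
contact_force: [-4.7, -0.4, 25.1]
grip_width: 9.8
```

The holder has reached a hard stop at TCP z 55.4. The force climbs from 5.5 to 25 N with no further travel. I'll ease off slightly and check the pictures.

Call:
carry_out(moves=[[[0,0,0.0005],0,0],[[0,0,0],0,0],[[0,0,0],0,0],[[0,0,0],0,0]])

```text
time: 14.93
eef_pos: [535.1, 92.3, 55.5]
eef_rot: [-0.03, 0.706, 0.03, 0.707]
contact_force: [-3.9, -0.4, 21.0]
grip_width: 10.0
```

```bash
python3 - <<'E'
from h import *
c,im=shot("wrist","pics/w12.png");_,t=shot("scene","pics/s12.png");s=bot.read_state();print(s["eef_pos"],s["grip_width"],s["contact_force"],s["time"])
cv2.imwrite("pics/s12b.png",cv2.resize(t[150:290,150:350],None,fx=4,fy=4,interpolation=2))
hs=cv2.cvtColor(im,cv2.COLOR_BGR2HSV)
E
```

```text
[535.10844855  92.29869044  55.43063174] 9.699556217054424 [-4.22634067 -0.65843877 20.35654762] 15.0333
```

View pics/w12.png

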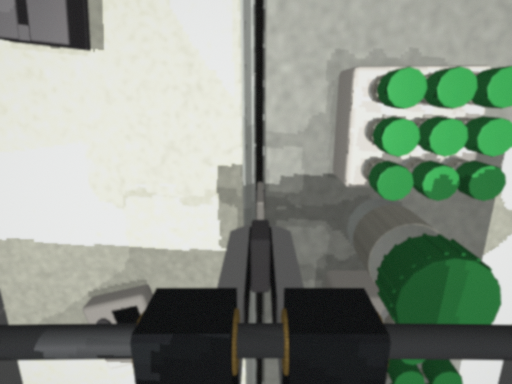

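View pics/s12b.png

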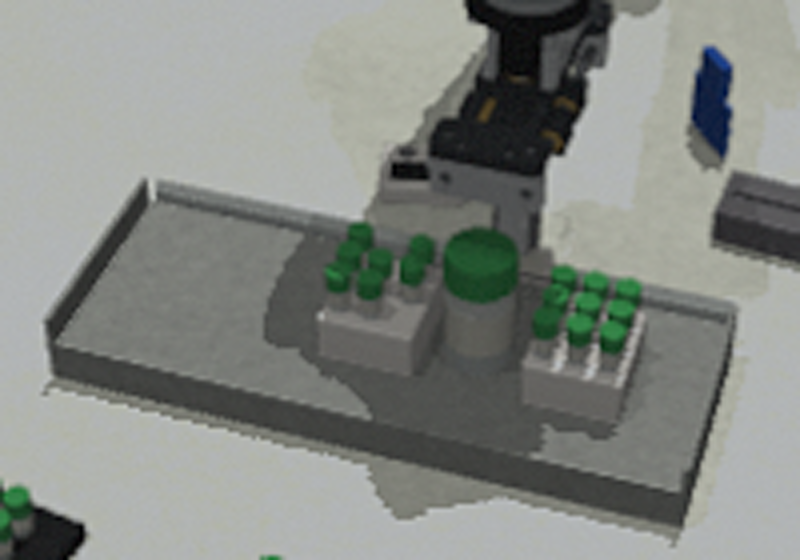

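The plate is down in the channel at (260,200). The jar and racks have not moved, and the press is holding at about 20 N.

```bash
python3 - <<'E'
from bench import bot
print(bot.sign_off())
E
```

```text
the job is handed in; nothing more can be done
None
```

I stood the jar between the two racks and let go of it, then pushed the label holder into the channel in front of it. I handed in at about 15 s, still holding the holder pressed down.

**Jar:** it stands at about (613, 98) mm; the racks' midpoint measured (613, 99) mm. The racks and other things on the bench show no shift in the last pictures.

**Holder:** I moved the white and grey holder, not the blue or green ones. The push met a hard stop at TCP height 55.4 mm (55.7 expected), where the force rose from 5.5 N to 25 N with no more travel. I then eased it to about 20 N, still well above the 6.6 N the seat needs, with the grip set to 40 N. The holder's centre is at y ≈ 91–92 mm; straight in front of the jar is about 91.6 mm.

**Disagreements:**
- The channel looked 5.5 mm wide in one wrist picture, where 7 mm is stated. I aimed from a closer view, and the holder went in without side force.
- Heights worked out from the wrist pictures were up to about 10 mm off on the plate's end face, and the jar cap's height varied by as much between view pairs.
- The wrist showed about 4 N of sideways force while pressing.

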